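Find the socket that fits a transformer's clamping nut and nip the nut up

TASK

The nut on the centre bolt of the toroidal transformer standing on the blue mat is loose. Try the three sockets from the black block on it until you have the one that fits, standing any that does not fit back down in the block; with the right socket fully down on the nut, tighten the nut by about an eighth of a turn (clockwise seen from above). Finish still gripping that socket, seated on the nut and still, with the other two sockets standing in the block and the other things on the bench left where they are.

Things in the scene. Friction and masses are not known exactly. Their poses are not given: they have to be found in the camera images.
- mat: thin blue service mat printed with white lines, 300 mm along its x by 280 mm along its y, flat on the bench (1 mm); origin at its centre. The transformer to work on is the one standing on this mat
- block: black socket block, 55 (its x) x 205 (its y) x 30 mm high, fixed to the bench; origin at the centre of its underside. Four round pockets along its y at x = 0, y = -75 (adapter), -25 (small socket), +25 (medium), +75 mm (large): 22 mm deep, floor 8 mm above the bench, 3 mm wider than what belongs in them. Take sockets with the fingers closing along the block's x (neighbours stand along y)
- socket_small: small steel socket for nuts 13 mm across flats: round, 22 mm across, 60 mm long, standing mouth down in its pocket, 38 mm out of the block. Hexagon bore 13.8 mm across flats, 26 mm deep, mouth bevelled 1.6 mm. Origin at the centre of the mouth (lower end), z up; x is square to a flat of the bore and to a side of the 12.6 mm square hole in its top. Any yaw
- socket_medium: medium steel socket for nuts 17 mm across flats: round, 27 mm across, 60 mm long, standing mouth down in its pocket, 38 mm out of the block. Hexagon bore 18 mm across flats, 26 mm deep, mouth bevelled 1.6 mm. Origin at the centre of the mouth (lower end), z up; x is square to a flat of the bore and to a side of the 12.6 mm square hole in its top. Any yaw
- socket_large: large steel socket for nuts 21 mm across flats: round, 31 mm across, 60 mm long, standing mouth down in its pocket, 38 mm out of the block. Hexagon bore 22 mm across flats, 26 mm deep, mouth bevelled 1.6 mm. Origin at the centre of the mouth (lower end), z up; x is square to a flat of the bore and to a side of the 12.6 mm square hole in its top. Any yaw
- toroid_1: one of three look-alike toroidal transformers, fixed: 100 mm square plate, amber wound ring 92 mm across, 47 mm high, clamped by a dished plate, a 38 mm washer and a hex nut on a stud. Origin at the centre of its underside. One stands on the mat (which one changes), two are parked off it, at its far right and its left, out of the job
- nut_1_base (a point): centre of the underside of toroid_1's nut, on the washer, 54 mm above the bench; z up, x square to a flat of the nut. Nut 11 mm high, stud 5 mm more; 13, 17 or 21 mm across flats (each nut another; unmarked). A fitting socket goes down until its origin is here; a smaller one stays 7 mm or more higher; a larger one goes down but turns without taking the nut along
- nut_1 (a joint): turn of toroid_1's nut in rad, 0 at the start, growing clockwise seen from above (tightening); it turns stiffly (about 0.05 N m) and stays where it is left. A fitting socket has up to 0.15 rad of free play each way before it takes the nut along
- toroid_2: one of three look-alike toroidal transformers, fixed: 100 mm square plate, amber wound ring 92 mm across, 47 mm high, clamped by a dished plate, a 38 mm washer and a hex nut on a stud. Origin at the centre of its underside. One stands on the mat (which one changes), two are parked off it, at its far right and its left, out of the job
- nut_2_base (a point): centre of the underside of toroid_2's nut, on the washer, 54 mm above the bench; z up, x square to a flat of the nut. Nut 11 mm high, stud 5 mm more; 13, 17 or 21 mm across flats (each nut another; unmarked). A fitting socket goes down until its origin is here; a smaller one stays 7 mm or more higher; a larger one goes down but turns without taking the nut along
- nut_2 (a joint): turn of toroid_2's nut in rad, 0 at the start, growing clockwise seen from above (tightening); it turns stiffly (about 0.05 N m) and stays where it is left. A fitting socket has up to 0.15 rad of free play each way before it takes the nut along
- toroid_3: one of three look-alike toroidal transformers, fixed: 100 mm square plate, amber wound ring 92 mm across, 47 mm high, clamped by a dished plate, a 38 mm washer and a hex nut on a stud. Origin at the centre of its underside. One stands on the mat (which one changes), two are parked off it, at its far right and its left, out of the job
- nut_3_base (a point): centre of the underside of toroid_3's nut, on the washer, 54 mm above the bench; z up, x square to a flat of the nut. Nut 11 mm high, stud 5 mm more; 13, 17 or 21 mm across flats (each nut another; unmarked). A fitting socket goes down until its origin is here; a smaller one stays 7 mm or more higher; a larger one goes down but turns without taking the nut along
- nut_3 (a joint): turn of toroid_3's nut in rad, 0 at the start, growing clockwise seen from above (tightening); it turns stiffly (about 0.05 N m) and stays where it is left. A fitting socket has up to 0.15 rad of free play each way before it takes the nut along
- adapter: square-drive adapter, a short steel cylinder 22 mm across with a small square on top, 44 mm tall, standing in the block's end pocket (pocket centre x 0, y -75 mm in the block's frame), not needed; leave it alone
- ratchet: ratchet handle, about 200 mm long, lying in front of the mat, not needed; leave it alone
- driver: screwdriver with a black handle, 190 mm long, lying along the far edge of the mat, not needed; leave it alone
- dish: small round steel dish with brass washers, 58 mm across, 18 mm high, at the far left corner of the mat, not needed; leave it alone
- phone: dark smartphone, 148 x 71 x 8 mm, lying flat, not needed; leave it alone
- flux_jar: small amber jar with white lid, 44 mm across, 55 mm high, left of the mat, not needed; leave it alone
- wrench: open-jaw steel spanner, 170 mm long, lying between the robot and the block, not needed; leave it alone
Not all that is in view belongs to the job. Leave any red look-alike of the toroid_1 alone.

How it is judged:
By the outcome, as a careful person would: the job done as asked, in the order asked, and still so for the second after the job is handed in, while the arm keeps its last pose, push and grip.
It also fails if it takes over 64 s, if anything falls off the work surface, if the arm or the gripper's body presses on something with over 40 N, if the wrist force passes 120 N, or if a joint passes its speed limit or range.

ROBOT

A 6-joint arm with a two-finger parallel gripper is mounted at the origin on the work surface. World frame = base frame: x ahead of the robot, y to its left, z up, the work surface at z = 0. Lengths are in mm, angles in rad, forces in N, time in s.
With the tool pointing down it reaches from about 325 to 1000 mm from the base axis. Payload 5.1 kg.
Tool frame: the origin (TCP) lies midway between the tips of the shut fingers; the grasp point (between the pads) lies 19 mm behind it; z points along the fingers, y is the line along which they close (so a half turn about z gives the same grasp; the last joint's range is limited). The gripper opens to 85 mm and grips with 20 to 120 N. Pads are 22 mm wide; open, the fingers measure 114 mm over their backs; the gripper's body (76 mm by 85 mm) begins 54 mm behind the grasp point. The pads swing forward as they close: fully open they stand 13 mm farther back than shut.
Start: joints at [1.255, 0.124, 1.65, -0, 1.367, -0.083], TCP at [149.979, 632.448, 231.322] pointing down, gripper open.
Joint ranges: [-2.61, 2.61], [-1.02, 2.33], [0.03, 2.71], [-1.35, 4.49], [0.32, 2.68], [-2.91, 2.91]. Speed limits (rad/s): [2.57, 2.57, 3.14, 3.14, 3.14, 3.14].

INTERFACE

Orientations are given as [roll, pitch, yaw] about the fixed x, y, z axes, in that order (R = Rz(yaw) Ry(pitch) Rx(roll)).
In Python, from bench import get_obs, snapshot, finish_job gives the robot as it stands.
- The arm moves only by the tool move_arm, never from a script. Its argument "steps" is a list of rows, each a list of 5 numbers: the opening, from 0 (shut) to 1 (fully open), then the shift along the tool's x, y, z as a fraction of full scale, then the turn about the tool's z as a fraction of full scale. A call has 1 to 5 rows; each row shifts and turns the commanded pose from where the row before left it, along the tool's axes as they then stand; what a row does not reach is not made up. Full scale, the value 1, is 0.025 m for a shift and 0.12 rad for a turn. A row lasts 1/12 s, in which the tool goes at most 41.7 mm and 7.16 degrees, less where a joint would pass 70% of its speed; a pose out of reach is approached as far as the arm can. A call with a number of a shift or a turn outside -1 to 1 is refused whole. A call with a gripper value outside its range is refused whole. The fingers move at their own pace and stop on an object; "force" is the grip in N (left out, the last holds). Time passes only in rows, so rows that do not move let the fingers close. It gives the time, the measured TCP pose, the force, the opening and the grip force at its end, in the units of the state.
- get_obs(): the state, without advancing time (a new reading comes with each control period).
- snapshot(name): name is "scene" or "side" or "wrist"; returns a dict with "color" (480x640x3 uint8, red, green, blue), "z_map" (480x640 float32, mm along the optical axis (not along the pixel's ray), 0 where there is no reading), "K" (3x3 intrinsics, pixels), "world_to_cam" (4x4, takes a point from world to camera coordinates); the wrist camera has in their place "mount" (4x4, takes a point from camera to tool coordinates, whose origin is the TCP and whose axes are the flange's). Camera axes: x right, y up, looking along -z (the intrinsics and any distortion apply to the point x, -y, -z); pixel columns grow to the right and rows downward; lengths in mm; the calibration is good to about 2 mm. A picture is of the moment at which its call begins: read the wrist's pose just before it.
- finish_job(): hands the job in; it is judged then, once.
The state is a dict: "clock": time; "joints": joint angles; "qd": joint speeds; "effort": joint torques, N m; "tool_pos": TCP position; "tcp_rot": TCP orientation; "ft_force": force on the tool from outside, world axes, zero at the start; "moment": the same for the moment, N m; "gripper_width": finger opening in mm; "grip_force": force on a finger pad.
Only numpy, scipy, OpenCV 4.12 (cv2) and the standard library are available. Lean on these libraries where they do the work, as an engineer would, in place of code of your own. Each camera call takes 0.05 s, during which the arm holds its last target. There are 200 camera calls.

## Working session

There is one attempt and no reset: what is moved stays moved. The work goes in short steps, Python scripts to look and compute and a tool call to move; the robot and the scene stay as the last step left them, time stands still between calls to the robot, and variables do not carry over. Pictures are saved under pics/ and viewed, at most 10 in all, crops included, and the job is handed in when it is done.

Besides the shell and the picture viewer there is one more tool, called after "Request:" as name(argument=value, ...) on one line, values as JSON. move_arm: Moves the arm, as the interface text tells. Its arguments: {"type":"object","properties":{"steps":{"type":"array"},"force":{"type":"number"}},"required":["steps"]}

```bash
mkdir -p pics; cat > h.py <<'E'
import numpy as np, cv2
from bench import get_obs, snapshot, finish_job
def save(s,n): cv2.imwrite(f'pics/{n}.png', s['color'][:,:,::-1])
def ray(s,u,v,W2C=None):
    K=s['K']; M=np.array(s['world_to_cam'] if W2C is None else W2C)
    d=np.array([(u-K[0][2])/K[0][0], -(v-K[1][2])/K[1][1], -1.])
    R=M[:3,:3]; return -R.T@M[:3,3], R.T@d
def onplane(s,u,v,z,W2C=None):
    o,d=ray(s,u,v,W2C); return o+d*(z-o[2])/d[2]
def depthpts(s,W2C=None):
    K=np.array(s['K']); M=np.array(s['world_to_cam'] if W2C is None else W2C); z=s['z_map']
    v,u=np.mgrid[:480,:640]
    p=np.stack([(u-K[0,2])/K[0,0]*z, -(v-K[1,2])/K[1,1]*z, -z],-1)
    return (p-M[:3,3])@M[:3,:3]
E
python3 - <<'E'
from h import *
import pickle
o=get_obs();print(o)
S={n:snapshot(n) for n in('scene','side','wrist')}
S['obs']=o
pickle.dump(S,open('s0.pkl','wb'))
for n in('scene','side','wrist'): save(S[n],n+'0')
print(S['scene']['K'],S['scene']['world_to_cam'],S['side']['world_to_cam'],S['wrist']['mount'],S['wrist'].keys(),S['scene'].keys())
E
```

```text
{'clock': 0.0, 'joints': array([ 1.25541299e+00,  1.24485962e-01,  1.65167636e+00, -5.19461742e-06,
        1.36752272e+00, -8.26028136e-02]), 'qd': array([ 7.79764894e-04, -7.92623066e-04, -2.31993091e-04, -5.65691784e-04,
        9.74319715e-04, -2.40134198e-05]), 'effort': array([-6.83163416e-04, -4.23613966e+01, -3.65449727e+01, -1.16454253e-04,
        6.81176927e-03,  1.34738079e-05]), 'tool_pos': array([149.78349759, 631.87124207, 230.06402748]), 'tcp_rot': array([-3.13950698e+00, -1.67572115e-04,  2.90881301e+00]), 'ft_force': array([-0.13477338,  0.02256718,  0.11335148]), 'moment': array([-0.02276139,  0.01928739,  0.00233439]), 'grip_force': 0.0, 'gripper_width': 85.70909228793126}
[[447.00607423   0.         326.08666345]
 [  0.         447.00607423 240.9297765 ]
 [  0.           0.           1.        ]] [[ 8.50558554e-01  5.25857316e-01  4.92238365e-03 -4.36359555e+02]
 [-2.98192296e-01  4.74564902e-01  8.28172390e-01  5.28301526e+01]
 [ 4.33164520e-01 -7.05876927e-01  5.60451838e-01 -1.18444543e+03]
 [ 0.00000000e+00  0.00000000e+00  0.00000000e+00  1.00000000e+00]] [[ 9.89366599e-01 -1.45085680e-01 -1.01920864e-02 -4.64336616e+02]
 [ 1.16864717e-01  7.51293226e-01  6.49539165e-01 -1.39595275e+02]
 [-8.65815857e-02 -6.43823450e-01  7.60259820e-01 -1.20654163e+03]
 [ 0.00000000e+00  0.00000000e+00  0.00000000e+00  1.00000000e+00]] [[-1.44155625e-03  9.54328584e-01  2.98755544e-01  7.59427490e+01]
 [ 9.99998920e-01  1.29002903e-03  7.04399025e-04  1.01141066e+00]
 [ 2.86824801e-04  2.98756236e-01 -9.54329413e-01 -1.41632419e+02]
 [ 0.00000000e+00  0.00000000e+00  0.00000000e+00  1.00000000e+00]] dict_keys(['color', 'z_map', 'K', 'mount']) dict_keys(['color', 'z_map', 'K', 'world_to_cam'])
```

View pics/scene0.png

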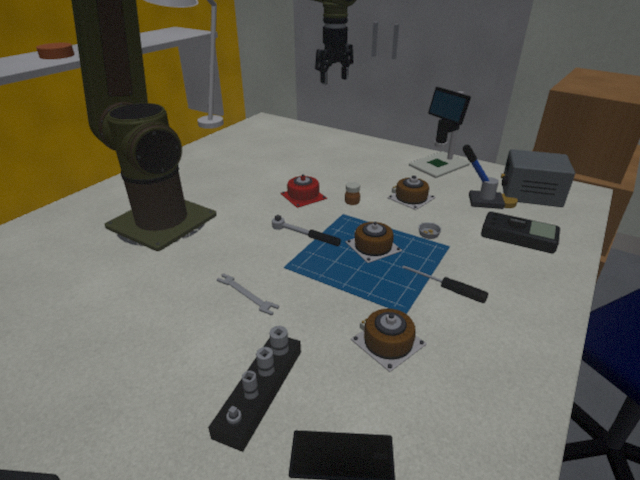

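View pics/side0.png

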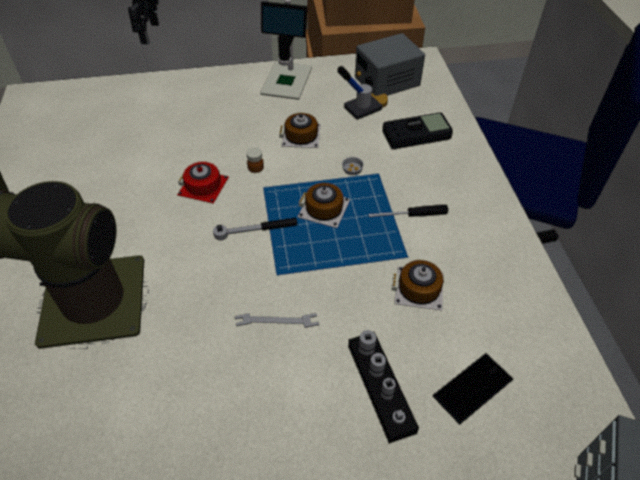

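The three amber toroids are at scene (374,238), (412,190) and (390,333), and a red look-alike is at (303,187). Only the one at (374,238) stands on the blue mat (side view (324,201)), so it is the target. The block's sockets, large to small, are at about (279,330), (264,353) and (249,378), with the adapter at (234,411).

```bash
python3 - <<'E'
from h import *
import pickle
S=pickle.load(open('s0.pkl','rb'))
sc,sd=S['scene'],S['side']
for s,pts in((sc,[(279,332),(264,354),(249,379),(234,412),(374,227)]),(sd,[(367,337),(377,360),(388,384),(399,415),(324,188)])):
    P=depthpts(s)
    for u,v in pts: print((u,v),P[v,u].round(1))
    print()
# triangulate by hand pixels
def tri(a,b):
    o1,d1=ray(sc,*a);o2,d2=ray(sd,*b)
    t=np.linalg.lstsq(np.c_[d1,-d2],o2-o1,rcond=None)[0]
    p,q=o1+d1*t[0],o2+d2*t[1];return ((p+q)/2).round(1),np.linalg.norm(p-q).round(1)
for a,b in [((279,330),(368,335)),((264,353),(378,358)),((249,377),(389,382)),((374,227),(324,187))]: print(tri(a,b))
# block & mat
for s in(sc,sd):
    P=depthpts(s);c=s['color'].astype(int)
    m=(c[...,2]>c[...,0]+50)&(abs(P[...,2])<15)&(P[...,0]>100)
    q=P[m];print('mat',cv2.minAreaRect(q[:,:2].astype(np.float32)))
    m=(c.max(-1)<60)&(abs(P[...,2]-30)<6)&(P[...,0]>100)&(P[...,1]<50)
    q=P[m];print('blk',len(q),cv2.minAreaRect(q[:,:2].astype(np.float32)),q.mean(0))
crop=lambda s,u,v,w:cv2.resize(s['color'][v-w*3//4:v+w*3//4,u-w:u+w,::-1],(400,300),interpolation=cv2.INTER_CUBIC)
cv2.imwrite('pics/crop.png',np.vstack([np.hstack([crop(sc,374,238,60),crop(sd,324,201,60)]),np.hstack([crop(sc,257,370,80),crop(sd,382,380,80)])]))
E
```

```text
(279, 332) [ 542.4 -203.    57.4]
(264, 354) [ 552.  -256.7   58.7]
(249, 379) [ 563.3 -308.2   58.2]
(234, 412) [ 578.4 -361.1   50.7]
(374, 227) [529.3 188.3  58.6]

(367, 337) [ 546.  -206.6   59.4]
(377, 360) [ 553.9 -257.5   60.7]
(388, 384) [ 563.4 -305.7   58.1]
(399, 415) [ 570.3 -361.8   50.9]
(324, 188) [527.1 190.2  71.4]

(array([ 546.9, -208.1,   69.1]), np.float64(0.0))
(array([ 555.1, -258.3,   66.2]), np.float64(3.0))
(array([ 564.4, -307. ,   64.5]), np.float64(3.4))
(array([527.4, 200.4,  56.7]), np.float64(11.5))
mat ((540.1102294921875, 148.3604736328125), (298.4510192871094, 279.2908935546875), 1.193432092666626)
blk 2658 ((600.1282958984375, -210.069091796875), (367.45196533203125, 150.24044799804688), 65.50833129882812) [ 583.57071946 -294.50875096   29.96249333]
mat ((538.7374267578125, 150.0625762939453), (297.6990051269531, 282.0276184082031), 0.6929643750190735)
blk 2308 ((663.6067504882812, -316.7157897949219), (265.7293701171875, 480.7735900878906), 21.155485153198242) [ 569.98247533 -297.19692782   30.34031887]
```

View pics/crop.png

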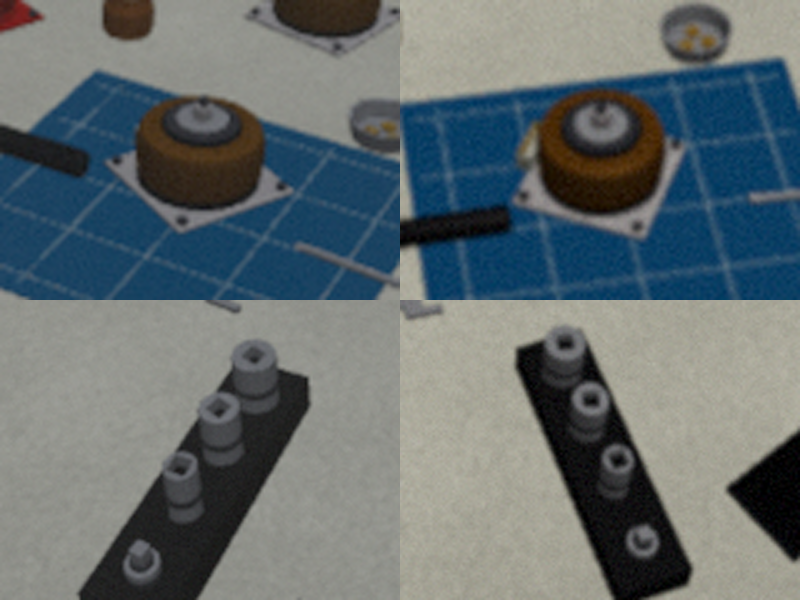

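The top crops confirm the target: an amber toroid on a white plate, standing on the blue mat. The lower crops show large, medium and small sockets, then the adapter, going towards the front of the bench. I'll fly over the nut first and look with the wrist camera.

Request:
move_arm(steps=[[1,-0.94,-0.69,0.14,0],[1,-0.94,-0.69,0.14,0],[1,-0.94,-0.69,0.14,0],[1,-0.94,-0.69,0.14,0],[1,-0.94,-0.69,0.14,0]])

```text
clock: 0.57
tool_pos: [244.9, 520.1, 213.2]
tcp_rot: [-3.141, -0.0, 2.909]
ft_force: [-0.4, 1.6, 0.1]
gripper_width: 85.4
grip_force: 0.0
```

Request:
move_arm(steps=[[1,-0.94,-0.69,0.14,0],[1,-0.94,-0.69,0.14,0],[1,-0.94,-0.69,0.14,0],[1,-0.94,-0.69,0.14,0],[1,-0.94,-0.69,0.14,0]])

```text
clock: 0.98
tool_pos: [339.4, 409.0, 195.9]
tcp_rot: [-3.141, -0.0, 2.909]
ft_force: [0.8, -0.5, 0.2]
gripper_width: 85.6
grip_force: 0.0
```

Request:
move_arm(steps=[[1,-0.94,-0.69,0.14,0],[1,-0.94,-0.69,0.14,0],[1,-0.94,-0.69,0.14,0],[1,-0.94,-0.69,0.14,0],[1,-0.94,-0.69,0.14,0]])

```text
clock: 1.4
tool_pos: [433.8, 298.0, 178.4]
tcp_rot: [-3.141, -0.0, 2.909]
ft_force: [0.5, -0.4, -0.4]
gripper_width: 85.8
grip_force: 0.0
```

Request:
move_arm(steps=[[1,-0.94,-0.69,0.14,0],[1,-0.94,-0.69,0.14,0],[1,-0.94,-0.69,0.14,0],[1,-0.94,-0.69,0.14,0],[1,-0.94,-0.69,0.14,0]])

```text
clock: 1.82
tool_pos: [528.2, 187.0, 160.9]
tcp_rot: [-3.141, -0.0, 2.909]
ft_force: [-0.6, -0.1, -1.3]
gripper_width: 85.4
grip_force: 0.0
```

Request:
move_arm(steps=[[1,0,0,0,0],[1,0,0,0,0],[1,0,0,0,0]])

```text
clock: 2.07
tool_pos: [527.2, 188.5, 161.0]
tcp_rot: [-3.142, -0.001, 2.908]
ft_force: [-0.9, -0.6, -0.2]
gripper_width: 85.4
grip_force: 0.0
```

```bash
cat >> h.py <<'E'
from scipy.spatial.transform import Rotation as Rt
def w2c(o,s):
    T=np.eye(4);T[:3,:3]=Rt.from_euler('xyz',o['tcp_rot']).as_matrix();T[:3,3]=o['tool_pos']
    return np.linalg.inv(T@np.array(s['mount']))
def wshot(n):
    import pickle
    o=get_obs();s=snapshot('wrist');s['world_to_cam']=w2c(o,s);save(s,n)
    pickle.dump((o,s),open(n+'.pkl','wb'))
    print(o['clock'],o['tool_pos'].round(1),o['tcp_rot'].round(4),o['joints'].round(2),abs(o['qd']).max().round(3));return o,s
def px(s,p):
    q=s['world_to_cam']@np.r_[p,1];K=s['K'];return np.array([K[0][2]+K[0][0]*q[0]/-q[2],K[1][2]+K[1][1]*-q[1]/-q[2]])
E
python3 - <<'E'
from h import *
o,s=wshot('w1')
print(s['K'],px(s,[527,190,65]))
P=depthpts(s);u,v=px(s,[527,190,65]).astype(int)
print(P[v,u]); m=(P[...,2]>62)&(P[...,2]<67)&(np.hypot(P[...,0]-527,P[...,1]-190)<30);print(m.sum(),P[m].mean(0))
c=cv2.resize(s['color'][max(v-120,0):v+120,max(u-160,0):u+160,::-1],(800,600),interpolation=cv2.INTER_CUBIC);cv2.imwrite('pics/w1c.png',c);print(u-160,v-120)
E
```

```text
2.0667 [527.2 188.5 161. ] [-3.1416e+00 -1.0000e-03  2.9085e+00] [ 0.25 -0.02  1.92  0.    1.24 -1.09] 0.02
[[427.80686076   0.         316.70638115]
 [  0.         427.80686076 242.26134048]
 [  0.           0.           1.        ]] [317.65881028 244.00278861]
[525.76517915 189.89875417  68.71584048]
245 [527.16015453 191.7726461   63.99517238]
157 124
```

View pics/w1c.png

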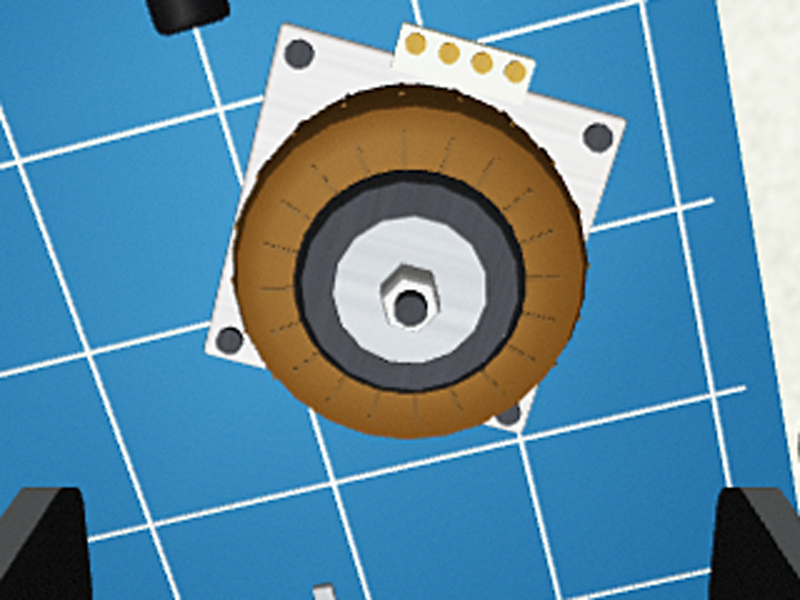

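The wrist view shows the washer and a small hex nut at crop (411,305). The nut is about 12–15 mm across, which points to 13 mm. I'll enlarge the nut.

```bash
python3 - <<'E'
from h import *
import pickle
o,s=pickle.load(open('w1.pkl','rb'))
c=s['color'][226:266,296:348,::-1]
cv2.imwrite('pics/w1d.png',cv2.resize(c,None,fx=15,fy=15,interpolation=cv2.INTER_CUBIC))
g=c.max(-1);np.set_printoptions(linewidth=250)
print(g[4:38,12:40])
E
```

```text
[[225 225 224 225 224 227 232 229 167  94  85  84 106 109 170 215 219 219 223 227 226 227 221 222 221 221 221 224]
 [225 227 223 225 226 231 230 170  96  86  95  96  91  90  84  80 110 140 175 213 214 221 223 221 221 222 219 223]
 [226 226 226 228 233 231 167  93  84  91  95  95  95  94  93  93  90  87  87  82 103 163 226 226 221 220 219 221]
 [227 225 228 231 229 169  94  84  95 110 110 100  98  98  95  97  97  95  94  94  88  73 207 227 225 223 221 221]
 [227 229 233 234 171  94  82  94 115 137 126 123 117 112 107 101 100  96  97  95  96  81 141 223 227 225 222 221]
 [223 230 228 168  95  83  91 116 130 147 162 155 128 127 123 124 121 104 107 102  98  87 137 226 229 223 225 222]
 [224 226 165  91  86  89 111 127 139 206 250 242 194 188 153 151 128 128 121 114 120 104 105 225 233 226 226 225]
 [230 163  92  83  89 114 128 141 207 244 243 242 244 249 238 235 195 185 152 150 132 122  96 211 232 227 225 223]
 [235 121  77  91 117 129 143 208 246 245 245 246 247 248 248 247 247 249 238 235 198 150 105 144 222 228 225 226]
 [236 121  84 112 128 137 201 245 245 248 248 248 253 254 249 245
[... 2110 characters left out ...]
 225 226]
 [227 227 227 228 227 228 227 227 226 228 228 227 229 228 228 228 227 228 226 226 227 226 227 226 225 226 226 227]
 [226 226 226 227 226 226 226 227 228 227 225 227 227 227 226 228 227 227 228 227 226 227 228 226 226 227 227 225]
 [226 226 226 226 226 227 227 226 227 228 227 227 227 226 225 227 227 227 228 228 229 228 227 228 227 228 226 226]
 [226 224 226 226 227 226 227 226 227 226 227 228 228 228 227 227 228 225 227 226 227 228 228 227 229 227 227 227]
 [225 227 226 225 226 226 226 225 226 227 227 227 226 226 228 227 228 227 227 226 227 228 226 228 228 227 228 228]
 [228 227 227 225 226 226 227 226 227 226 226 227 227 228 227 226 226 227 227 228 226 227 227 226 226 228 228 230]]
```

View pics/w1d.png

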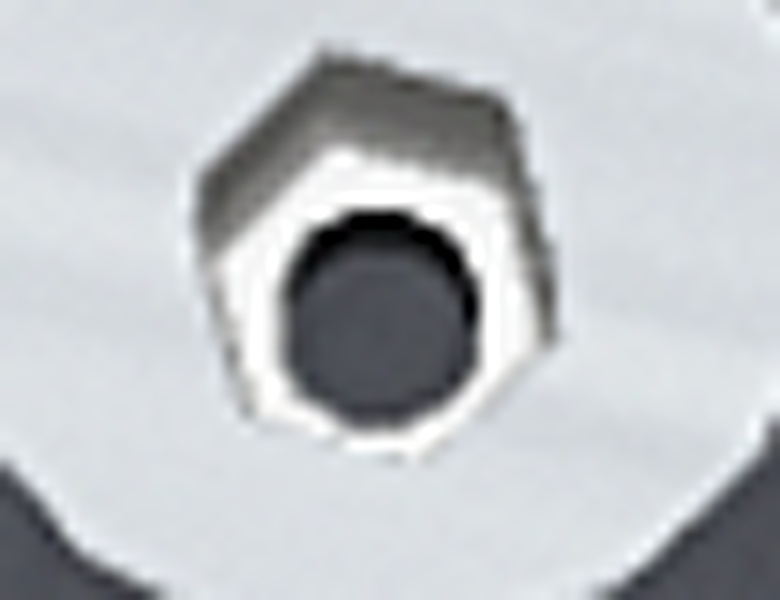

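The enlarged crop shows the nut's top face. Its corners in crop pixels are about (212,258), (340,148), (507,188), (545,348), (412,460) and (255,415). I'll cast these onto the nut-top plane.

```bash
python3 - <<'E'
from h import *
import pickle
o,s=pickle.load(open('w1.pkl','rb'))
V=np.array([onplane(s,x/15-.5+296,y/15-.5+226,65)[:2] for x,y in[(212,258),(340,148),(507,188),(545,348),(412,460),(255,415)]])
c=V.mean(0);d=V-c;print(c,np.hypot(*d.T).round(2),'AF~',np.hypot(*d.T).mean()*2*np.cos(np.pi/6))
a=np.arctan2(d[:,1],d[:,0]);print('vertex ang mod60',np.degrees(np.angle(np.exp(6j*a).mean())/6), np.degrees(a).round(0))
# washer ring ellipse & mount: washer light mask contour
col=s['color'].astype(int);g=(col.min(-1)>190).astype(np.uint8)
n,l,st,ce=cv2.connectedComponentsWithStats(g);i=l[232,300] ;print(st[i])
ct=max(cv2.findContours((l==i).astype(np.uint8),cv2.RETR_EXTERNAL,cv2.CHAIN_APPROX_NONE)[0],key=len)[:,0]
W=np.array([onplane(s,u,v,54)[:2] for u,v in ct]).astype(np.float32);print('washer',cv2.minEnclosingCircle(W),cv2.fitEllipse(W))
P=depthpts(s);q=P[(l==i)];print('washer z',np.median(q[:,2]))
E
```

```text
[528.44576612 191.4989679 ] [6.73 6.48 6.83 6.75 6.58 6.65] AF~ 11.549741994047727
vertex ang mod60 -0.035380494041447864 [-119.  180.  120.   61.   -2.  -60.]
[ 291  211   60   58 2391]
washer ((528.4130249023438, 191.49078369140625), 18.5553035736084) ((528.4439697265625, 191.47308349609375), (36.046207427978516, 36.25736999511719), 27.166648864746094)
washer z 53.138644942998596
```

The nut is a chamfered 13 mm nut centred at (528.4, 191.5), with corners at 0° mod 60°, so I'll try the small socket first. Going to the block.

Request:
move_arm(steps=[[1,-0.3,-0.975,-0.09,0],[1,-0.3,-0.975,-0.09,0],[1,-0.3,-0.975,-0.09,0],[1,-0.3,-0.975,-0.09,0],[1,-0.3,-0.975,-0.09,0]])

```text
clock: 2.53
tool_pos: [535.6, 61.4, 173.0]
tcp_rot: [3.141, 0.0, 2.911]
ft_force: [0.5, 0.2, 1.0]
gripper_width: 85.6
grip_force: 0.0
```

Request:
move_arm(steps=[[1,-0.3,-0.975,-0.09,0],[1,-0.3,-0.975,-0.09,0],[1,-0.3,-0.975,-0.09,0],[1,-0.3,-0.975,-0.09,0],[1,-0.3,-0.975,-0.09,0]])

```text
clock: 2.95
tool_pos: [544.2, -65.9, 184.2]
tcp_rot: [3.141, 0.0, 2.911]
ft_force: [0.9, -0.2, -0.3]
gripper_width: 85.2
grip_force: 0.0
```

Request:
move_arm(steps=[[1,-0.3,-0.975,-0.09,0],[1,-0.3,-0.975,-0.09,0],[1,-0.3,-0.975,-0.09,0],[1,-0.3,-0.975,-0.09,0],[1,-0.3,-0.975,-0.09,0]])

```text
clock: 3.37
tool_pos: [552.9, -193.1, 195.5]
tcp_rot: [3.141, 0.0, 2.911]
ft_force: [0.3, 0.5, -0.3]
gripper_width: 85.6
grip_force: 0.0
```

Request:
move_arm(steps=[[1,-0.3,-0.975,-0.09,0],[1,-0.3,-0.975,-0.09,0],[1,-0.3,-0.975,-0.09,0],[1,0,0,0,0.957],[1,0,0,0,0.957]])

```text
clock: 3.78
tool_pos: [558.2, -269.8, 202.2]
tcp_rot: [3.141, 0.0, 2.674]
ft_force: [0.5, 0.2, 0.2]
gripper_width: 85.5
grip_force: 0.0
```

Request:
move_arm(steps=[[1,0,0,0,0.957],[1,0,0,0,0.957],[1,0,0,0,0.957],[1,0,0,0,0.957],[1,0,0,0,0.957]])

```text
clock: 4.2
tool_pos: [558.2, -268.1, 202.0]
tcp_rot: [3.141, 0.0, 2.101]
ft_force: [0.4, -0.2, 0.5]
gripper_width: 85.4
grip_force: 0.0
```

Request:
move_arm(steps=[[1,0,0,0,0.957],[1,0,0,0,0.957],[1,0,0,0,0.957],[1,0,0,0,0],[1,0,0,0,0]])

```text
clock: 4.62
tool_pos: [558.1, -268.5, 202.0]
tcp_rot: [3.141, -0.0, 1.765]
ft_force: [-0.3, 0.4, -0.3]
gripper_width: 85.6
grip_force: 0.0
```

Request:
move_arm(steps=[[1,0,0,0,0],[1,0,0,0,0]])

```text
clock: 4.78
tool_pos: [558.0, -269.2, 201.9]
tcp_rot: [3.142, 0.0, 1.763]
ft_force: [-0.1, -0.6, -0.7]
gripper_width: 85.3
grip_force: 0.0
```

```bash
python3 - <<'E'
from h import *
o,s=wshot('w2')
E
```

```text
4.7833 [ 558.  -269.2  201.9] [3.1415 0.     1.7627] [-0.54  0.08  1.75  0.    1.31 -0.73] 0.009
```

View pics/w2.png

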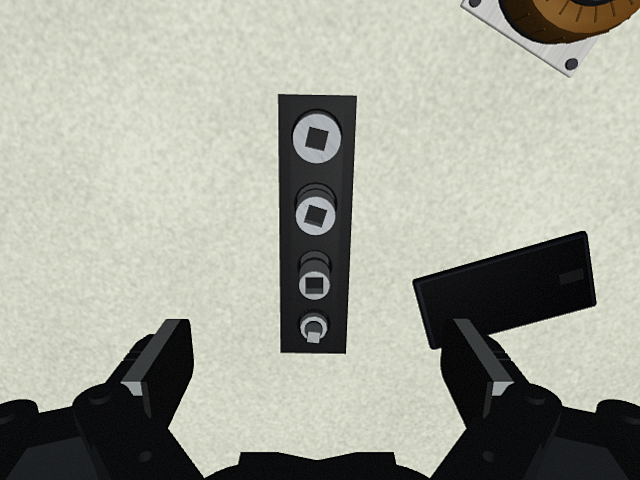

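The wrist view shows large (317,138), medium (315,215) and small (314,285) with square holes, and the adapter at (313,329). Now measuring tops, hole angle and block yaw.

```bash
cat >> h.py <<'E'
def top(s,u,v,z=68,r=26):
    """disc top centre, radius, hole centre, hole yaw from the light top face near (u,v)"""
    u,v=int(u),int(v);g=s['color'].min(-1)[v-r:v+r,u-r:u+r]
    m=(g>135).astype(np.uint8);n,l,st,_=cv2.connectedComponentsWithStats(m);i=1+st[1:,4].argmax();m=(l==i).astype(np.uint8)
    cs,h=cv2.findContours(m,cv2.RETR_CCOMP,cv2.CHAIN_APPROX_NONE)
    ex=max(cs,key=cv2.contourArea)[:,0]+[u-r,v-r]
    E=np.array([onplane(s,a,b,z,)[:2] for a,b in ex]).astype(np.float32)
    ho=[c for c,k in zip(cs,h[0]) if k[3]>=0]
    H=max(ho,key=cv2.contourArea)[:,0]+[u-r,v-r]
    HW=np.array([onplane(s,a,b,z)[:2] for a,b in H]).astype(np.float32)
    return cv2.fitEllipse(E),cv2.minAreaRect(HW),cv2.fitEllipse(ex.astype(np.float32))[0]
E
python3 - <<'E'
from h import *
import pickle
o,s=pickle.load(open('w2.pkl','rb'))
for n,u,v in(('L',317,138),('M',315,215),('S',314,285)): print(n,top(s,u,v))
c=s['color'];m=(c.max(-1)<75).astype(np.uint8);m[360:]=0;m=cv2.morphologyEx(m,cv2.MORPH_CLOSE,np.ones((5,5)))
n,l,st,_=cv2.connectedComponentsWithStats(m);i=l[250,290];print(st[i])
P=depthpts(s);q=P[(l==i)&(abs(P[...,2]-30)<3)];print(np.median(q[:,2]),cv2.minAreaRect(q[:,:2].astype(np.float32)))
for u,v in((317,125),(315,203),(307,297)):print(P[v,u])
E
```

```text
L (((547.26123046875, -211.2733154296875), (29.292829513549805, 29.413667678833008), 47.23180389404297), ((547.174560546875, -211.26853942871094), (13.814420700073242, 13.846866607666016), 87.12287902832031), (316.38018798828125, 138.15281677246094))
M (((555.8010864257812, -260.3247985839844), (25.21280860900879, 25.307491302490234), 121.4378890991211), ((555.7072143554688, -260.3263854980469), (14.087372779846191, 13.701644897460938), 83.27466583251953), (315.0378723144531, 215.5065155029297))
S (((564.3109741210938, -309.3028869628906), (20.111459732055664, 20.451526641845703), 110.65760040283203), ((564.4191284179688, -309.213623046875), (14.014130592346191, 13.565752983093262), 10.908075332641602), (313.8055725097656, 285.015625))
[  278    94    79   260 14697]
29.09390241144085 ((560.2606201171875, -285.4394836425781), (54.59385681152344, 205.05361938476562), 9.953282356262207)
[ 546.10516785 -203.22845741   65.73309321]
[ 554.20363201 -252.14234409   66.77688021]
[ 561.35678363 -319.46165796   67.12222559]
```

Request:
move_arm(steps=[[1,0,0,0,0.155],[1,-0.81,-0.015,0.8,0],[1,-0.81,-0.015,0.8,0],[1,0,0,0.8,0],[1,0,0,0,0]])

```text
clock: 5.25
tool_pos: [561.4, -309.1, 136.6]
tcp_rot: [-3.135, -0.006, 1.74]
ft_force: [-0.2, 0.8, -0.8]
gripper_width: 85.3
grip_force: 0.0
```

Request:
move_arm(steps=[[1,0,0,0,0],[1,0,0,0,0]])

```text
clock: 5.42
tool_pos: [564.4, -309.8, 142.9]
tcp_rot: [3.141, 0.001, 1.742]
ft_force: [-0.5, 0.3, -0.1]
gripper_width: 85.7
grip_force: 0.0
```

```bash
python3 - <<'E'
from h import *
import pickle
o2,s2=pickle.load(open('w2.pkl','rb'))
o,s=wshot('w3')
p=px(s,[564.35,-309.3,68]);print(p)
t=top(s,*p,r=34);print(t)
a=top(s2,314,285)[2];b=t[2]
o1,d1=ray(s2,*a);o3,d3=ray(s,*b);k=np.linalg.lstsq(np.c_[d1,-d3],o3-o1,rcond=None)[0];print('tri',o1+d1*k[0],o3+d3*k[1])
E
```

```text
5.4167 [ 564.4 -309.8  142.9] [3.1407e+00 7.0000e-04 1.7419e+00] [-0.59  0.18  1.74  0.    1.22 -0.76] 0.017
[315.44902273 257.78571638]
(((564.4927368164062, -309.47210693359375), (20.48963737487793, 20.535877227783203), 33.25062942504883), ((564.405029296875, -309.4759826660156), (13.513367652893066, 13.654768943786621), 9.701499938964844), (315.6558837890625, 257.884521484375))
tri [ 564.46526457 -310.18847028   65.65449254] [ 564.60574232 -310.15768665   65.65192036]
```

Request:
move_arm(steps=[[1,0,0,0.9,0],[1,0,0,0.9,0],[1,0,0,0.9,0],[1,0,0,0.9,0],[1,0,0,0.6,0]])

```text
clock: 5.88
tool_pos: [564.2, -309.4, 36.5]
tcp_rot: [3.141, 0.0, 1.742]
ft_force: [-0.8, 0.4, 0.0]
gripper_width: 85.5
grip_force: 0.0
```

Request:
move_arm(steps=[[1,0,0,0,0],[0,0,0,0,0],[0,0,0,0,0],[0,0,0,0,0],[0,0,0,0,0]], force=60)

```text
clock: 6.3
tool_pos: [565.2, -310.5, 38.9]
tcp_rot: [3.139, 0.002, 1.742]
ft_force: [-0.6, 0.1, 0.3]
gripper_width: 39.0
grip_force: 0.0
```

Request:
move_arm(steps=[[0,0,0,0,0],[0,0,0,0,0],[0,0,0,0,0],[0,0,0,0,0]])

```text
clock: 6.63
tool_pos: [564.6, -310.3, 38.2]
tcp_rot: [3.141, 0.001, 1.742]
ft_force: [-0.8, 0.8, 5.4]
gripper_width: 20.2
grip_force: 58.7
```

Request:
move_arm(steps=[[0,0,0,-0.3,0],[0,0,0,-0.7,0],[0,0,0,-0.9,0],[0,0,0,-0.9,0],[0,0,0,-0.9,0]])

```text
clock: 7.05
tool_pos: [563.5, -309.4, 129.8]
tcp_rot: [-3.141, -0.001, 1.742]
ft_force: [-0.3, -0.5, -1.1]
gripper_width: 19.9
grip_force: 58.9
```

Request:
move_arm(steps=[[0,0,0,-0.8,0],[0,0,0,0,0.74],[0,0,0,0,0.74],[0,0.5,-0.042,0,0],[0,0.943,-0.079,0,0]])

```text
clock: 7.47
tool_pos: [560.8, -274.2, 149.1]
tcp_rot: [-3.141, 0.0, 1.564]
ft_force: [-0.5, -0.3, -2.1]
gripper_width: 20.1
grip_force: 59.0
```

Request:
move_arm(steps=[[0,0.943,-0.079,0,0],[0,0.943,-0.079,0,0],[0,0.943,-0.079,0,0],[0,0.943,-0.079,0,0],[0,0.943,-0.079,0,0]])

```text
clock: 7.88
tool_pos: [551.1, -153.6, 148.5]
tcp_rot: [-3.14, -0.001, 1.567]
ft_force: [-0.0, 1.1, -0.2]
gripper_width: 19.6
grip_force: 59.0
```

Request:
move_arm(steps=[[0,0.943,-0.079,0,0],[0,0.943,-0.079,0,0],[0,0.943,-0.079,0,0],[0,0.943,-0.079,0,0],[0,0.943,-0.079,0,0]])

```text
clock: 8.3
tool_pos: [541.8, -35.8, 148.6]
tcp_rot: [-3.14, -0.001, 1.567]
ft_force: [0.3, 0.9, -0.2]
gripper_width: 19.8
grip_force: 59.0
```

Request:
move_arm(steps=[[0,0.943,-0.079,0,0],[0,0.943,-0.079,0,0],[0,0.943,-0.079,0,0],[0,0.943,-0.079,0,0],[0,0.943,-0.079,0,0]])

```text
clock: 8.72
tool_pos: [532.6, 81.9, 148.7]
tcp_rot: [-3.14, -0.0, 1.567]
ft_force: [-0.6, 0.5, -0.4]
gripper_width: 20.2
grip_force: 59.0
```

Request:
move_arm(steps=[[0,0.943,-0.079,0,0],[0,0.943,-0.079,0,0],[0,0.943,-0.079,0,0],[0,0.5,-0.04,0,0],[0,0,0,0,0]])

```text
clock: 9.13
tool_pos: [526.4, 165.7, 148.8]
tcp_rot: [-3.14, -0.0, 1.569]
ft_force: [-0.1, -0.8, -1.6]
gripper_width: 20.1
grip_force: 59.0
```

Request:
move_arm(steps=[[0,0,0,0,0],[0,0,0,0,0]])

```text
clock: 9.3
tool_pos: [527.2, 162.9, 149.0]
tcp_rot: [-3.141, 0.001, 1.565]
ft_force: [-0.1, -0.5, -0.8]
gripper_width: 20.1
grip_force: 59.0
```

```bash
python3 - <<'E'
from h import *
o,s=wshot('w4');print(o['ft_force'],o['gripper_width'])
print(px(s,[528.4,191.5,65]),px(s,[528.4,191.5,54]))
E
```

```text
9.3 [527.2 162.9 149. ] [-3.1410e+00  6.0000e-04  1.5647e+00] [ 0.2  -0.03  1.95 -0.    1.22  0.21] 0.014
[-0.06221811 -0.53891858 -0.81670549] 20.095054194510038
[317.65312528 202.97391989] [317.61888421 198.8285586 ]
```

View pics/w4.png

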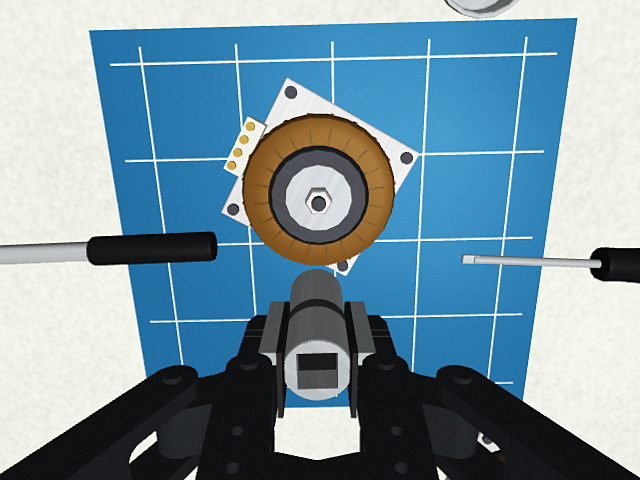

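The held socket's square top is at (317,370) and its lower end is at about (317,285). The nut is at (318,203) on the washer. Now measuring both in this one view.

```bash
python3 - <<'E'
from h import *
import pickle
o,s=pickle.load(open('w4.pkl','rb'))
g=(s['color'].min(-1)>175).astype(np.uint8)
n,l,st,_=cv2.connectedComponentsWithStats(g);i=l[180,305];print(st[i])
ct=max(cv2.findContours((l==i).astype(np.uint8),cv2.RETR_EXTERNAL,cv2.CHAIN_APPROX_NONE)[0],key=len)[:,0]
W=np.array([onplane(s,u,v,54)[:2] for u,v in ct]).astype(np.float32);print('washer',cv2.fitEllipse(W))
zt=o['tool_pos'][2]+30
P=depthpts(s);m=(abs(P[...,2]-zt)<15)&(np.hypot(P[...,0]-o['tool_pos'][0],P[...,1]-o['tool_pos'][1])<15);print('topz',m.sum(),np.median(P[...,2][m]))
c=s['color'].min(-1);roi=c[330:410,275:360];np.set_printoptions(linewidth=300)
print('row 350',c[350,276:358:2]);print('row 390',c[390,276:358:2]);print('row 300',c[300,280:356:2]);print('col317',c[262:410:2,317])
try:
    t=top(s,317,370,zt,r=40);print(t[:2])
except Exception as e: print(e)
crop=cv2.resize(s['color'][260:410,242:392,::-1],(600,600),interpolation=cv2.INTER_CUBIC);crop=cv2.convertScaleAbs(crop,alpha=1.6);cv2.imwrite('pics/w4c.png',crop)
E
```

```text
[ 286  165   66   65 2981]
washer ((528.6675415039062, 191.78993225097656), (36.216190338134766, 36.3787841796875), 124.5800552368164)
topz 6181 176.98131279990378
row 350 [ 39  12  13  14   6  79  76  96 163 196 193 193 191 192 190 190 190 191 189 190 190 189 191 195 196 199 197 198 200 197 197 200 202 177 114  84  96  10  17  11   9]
row 390 [ 17  44  45  36  15  27  36  12 181 191 191 192 191 196 196 195 194 191 193 194 193 194 195 199 201 199 194 193 192 194 192 194 201 184  18  38  13   7  46  45  48]
row 300 [38 38 41 42 36 71 77 79 74 78 87 88 82 52 24 22 25 24 25 25 28 23 19 46 76 82 82 85 85 85 88 85 47 48 47 45 46 45]
col317 [ 32  26  40  55  84  81  82  80  80  81  83  83  76  80  80  81  78  82  77  26  28  26  60  84  79  81  80  83  82  83  78  81  81  78  78  80  79  80  84 140 202 196 196 190 187 187  13  25  29  27  26  27  30  20  71  80  82  79  78  82  79  80  76 112 194 187 185 186 192  92  34  30  30 238]
(((527.7578125, 164.5959014892578), (20.09363555908203, 20.745698928833008), 169.70387268066406), ((527.7088012695312, 164.4727020263672), (12.895536422729492, 13.019674301147461), 0.4238031506538391))
```

View pics/w4c.png

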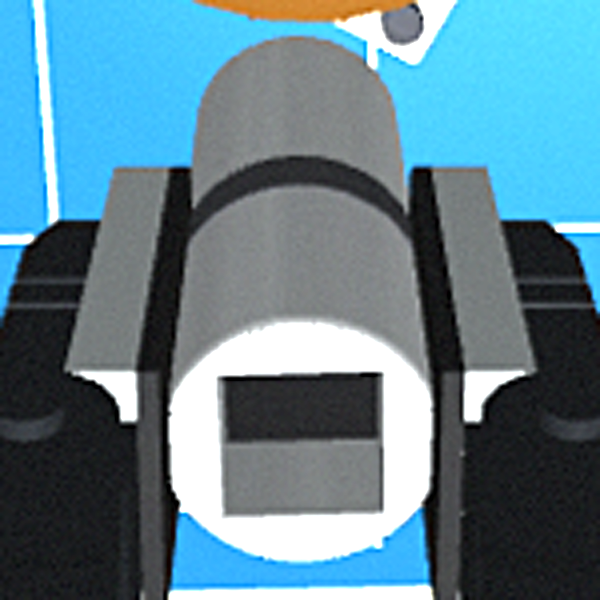

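```bash
python3 - <<'E'
from h import *
import pickle
o,s=pickle.load(open('w4.pkl','rb'));T=o['tool_pos']
for b in(0,-1.2,-2):
    e=onplane(s,317.5,268.3,T[2]-30.2+b); t=np.array(top(s,317,370,T[2]+29.8+b,r=40)[0][0])
    m=onplane(s,318.5,202.9,65+b); print(b,'mouth y',e[1]-11,'top',t,'nut')
g=s['color'].min(-1)
for v in(285,340):
    r=g[v,285:350].astype(int);print(v,r)
np.set_printoptions(linewidth=300)
E
```

```text
0 mouth y 163.5586765756224 top [527.7567749  164.46046448] nut
-1.2 mouth y 163.1004292048936 top [527.75048828 163.64787292] nut
-2 mouth y 162.7949309577411 top [527.74633789 163.10614014] nut
285 [43 43 41 41 40 40 41 74 71 76 76 80 79 78 79 79 80 82 83 83 82 83 84 82
 83 82 84 83 82 83 80 80 81 80 83 81 81 80 82 84 84 82 81 81 80 82 78 81
 80 85 82 85 85 87 82 65 51 48 49 54 52 51 51 50 46]
340 [  9  58  82  78  76  78  75  77  75  76  81  79  83  82  84  80  79  86
  78  86  94  98 104 106 109 121 131 131 130 138 140 137 140 136 137 124
 137 131 123 116 111 108 106  97  90  83  79  79  80  82  81  80  83  80
  84  84  85  86  87  88  90  88  65  17   4]
```

Request:
move_arm(steps=[[0,0.56,0.017,0.3,0],[0,0.57,0.017,0.6,0],[0,0,0,0.6,0],[0,0,0,0.5,0],[0,0,0,0,0]])

```text
clock: 9.77
tool_pos: [526.3, 190.9, 95.5]
tcp_rot: [-3.135, 0.002, 1.564]
ft_force: [-1.4, 0.0, -1.1]
gripper_width: 20.1
grip_force: 59.0
```

Request:
move_arm(steps=[[0,0,0,0,0],[0,0,0,0,0],[0,0,0,0.08,0],[0,0,0,0.08,0],[0,0,0,0,0]])

```text
clock: 10.18
tool_pos: [528.8, 191.6, 95.6]
tcp_rot: [3.141, -0.0, 1.564]
ft_force: [0.1, 0.3, -1.6]
gripper_width: 19.4
grip_force: 59.0
```

Request:
move_arm(steps=[[0,0,0,0.08,0],[0,0,0,0.08,0],[0,0,0,0,0]])

```text
clock: 10.43
tool_pos: [528.8, 191.5, 91.7]
tcp_rot: [3.141, 0.0, 1.564]
ft_force: [-0.7, -1.7, 2.1]
gripper_width: 19.6
grip_force: 59.6
```

Request:
move_arm(steps=[[0,0,0,0.08,0],[0,0,0,0,0],[0,0,0,0,0]])

```text
clock: 10.68
tool_pos: [528.7, 191.4, 89.5]
tcp_rot: [3.141, 0.001, 1.564]
ft_force: [-0.4, -2.0, 2.6]
gripper_width: 19.9
grip_force: 59.6
```

Request:
move_arm(steps=[[0,0,0,0.08,0],[0,0,0,0.08,0],[0,0,0,0,0]])

```text
clock: 10.93
tool_pos: [528.8, 191.4, 86.4]
tcp_rot: [-3.141, 0.001, 1.564]
ft_force: [-3.5, -3.7, 6.7]
gripper_width: 20.0
grip_force: 60.4
```

Request:
move_arm(steps=[[0,0,0,0.06,0],[0,0,0,0,0],[0,0,0,0,0]])

```text
clock: 11.18
tool_pos: [528.9, 191.5, 85.7]
tcp_rot: [-3.141, 0.001, 1.564]
ft_force: [-5.1, -3.7, 11.8]
gripper_width: 19.9
grip_force: 61.1
```

Request:
move_arm(steps=[[0,-0.016,-0.024,0,0],[0,0,0,0.06,0],[0,0,0,0,0],[0,0,0,0,0]])

```text
clock: 11.52
tool_pos: [528.8, 191.4, 84.9]
tcp_rot: [3.14, -0.0, 1.564]
ft_force: [-4.6, -3.8, 14.0]
gripper_width: 20.0
grip_force: 61.2
```

```bash
python3 - <<'E'
from h import *
o=get_obs();print(o['tool_pos'],o['tcp_rot'],o['ft_force'],o['moment'],o['joints'])
E
```

```text
[528.80942198 191.37049573  84.91270399] [ 3.14037626e+00 -1.44284845e-05  1.56433504e+00] [-4.6180358  -3.84618017 14.01083581] [-0.64430968  1.02532171 -0.03145658] [ 2.51917741e-01  6.91633489e-02  1.96905411e+00 -3.32723022e-04
  1.10219551e+00  2.58529136e-01]
```

Request:
move_arm(steps=[[0,-0.016,-0.024,0.04,0],[0,0,0,0.04,0.3],[0,0,0,0,-0.3],[0,0,0,0,0],[0,0,0,0,0]])

```text
clock: 11.93
tool_pos: [528.8, 191.3, 84.2]
tcp_rot: [3.139, -0.001, 1.564]
ft_force: [-6.6, -3.1, 18.3]
gripper_width: 19.6
grip_force: 61.6
```

```bash
python3 - <<'E'
from h import *
o=get_obs();print(o['tool_pos'],o['tcp_rot'],o['ft_force'],o['moment'])
s=snapshot('wrist');s['world_to_cam']=w2c(o,s);save(s,'w5')
for a in('scene','side'):
    c=snapshot(a);save(c,a+'5')
P=depthpts(s);T=o['tool_pos'];m=(abs(P[...,2]-T[2]-29)<8)&(np.hypot(P[...,0]-T[0],P[...,1]-T[1])<8)&(s['color'].min(-1)>135)
print('top z rel TCP',np.median(P[...,2][m])-T[2],m.sum())
import pickle;o4,s4=pickle.load(open('w4.pkl','rb'));P=depthpts(s4);T=o4['tool_pos'];m=(abs(P[...,2]-T[2]-29)<8)&(np.hypot(P[...,0]-T[0],P[...,1]-T[1])<8)&(s4['color'].min(-1)>135);print('before',np.median(P[...,2][m])-T[2])
for q in((s,o),(s4,o4)):print(top(q[0],317,370,q[1]['tool_pos'][2]+29.8,r=40)[:3])
cv2.imwrite('pics/w5c.png',cv2.resize(s['color'][160:410,192:492,::-1],(750,625))[:600])
E
```

```text
[528.82985311 191.30135543  84.16304262] [ 3.13910064e+00 -7.50832396e-04  1.56420836e+00] [-6.62074931 -3.11123668 18.25122644] [-0.54637344  1.25658193  0.01692885]
top z rel TCP 28.667819832986382 438
before 28.525591513586733
(((529.2007446289062, 190.74302673339844), (21.72318458557129, 24.867704391479492), 172.49203491210938), ((529.2472534179688, 192.6246795654297), (12.884037971496582, 13.2357816696167), 0.5974653959274292), (316.6932067871094, 375.3392028808594))
(((527.7567749023438, 164.46046447753906), (20.129638671875, 20.782882690429688), 169.70362854003906), ((527.707763671875, 164.33700561523438), (12.918647766113281, 13.043052673339844), 0.4240743815898895), (316.80487060546875, 369.7977294921875))
```

View pics/w5c.png

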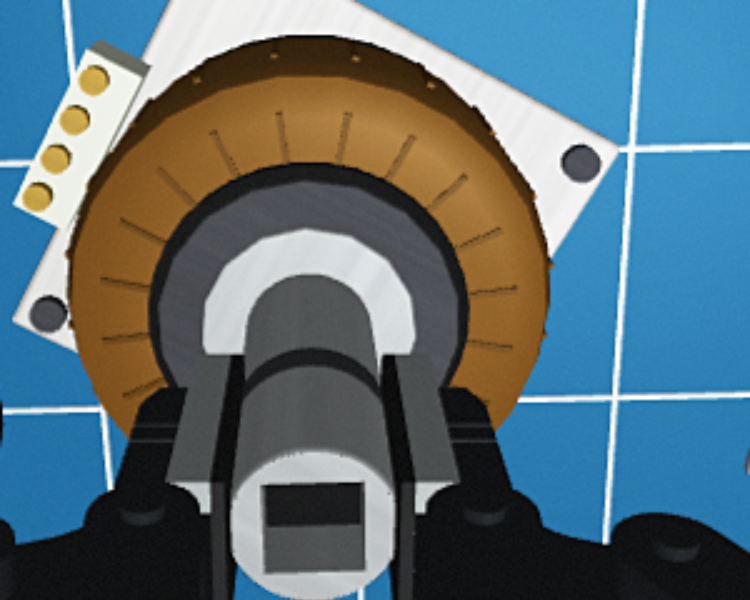

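Request:
move_arm(steps=[[0,0,-0.03,0.06,0],[0,0,0,0.04,0],[0,0,0,0,0],[0,0,0,0,0]])

```text
clock: 12.42
tool_pos: [528.9, 191.4, 84.0]
tcp_rot: [3.138, -0.001, 1.564]
ft_force: [-10.1, -3.8, 28.5]
gripper_width: 20.0
grip_force: 63.0
```

```bash
python3 - <<'E'
from h import *
o=get_obs();print(o['tool_pos'],o['tcp_rot'],o['ft_force'],o['moment'])
E
```

```text
[528.91810459 191.44397873  84.00422002] [ 3.13787466e+00 -7.63735251e-04  1.56431174e+00] [-10.0737281   -3.75468783  28.46189731] [-0.81370167  1.95296983  0.05330929]
```

The socket went down until the mouth was at about 54 mm and then turned hard (28 N for 0.16 mm), so it is seated. I'll ease the push and turn it clockwise.

Request:
move_arm(steps=[[0,0,0.03,-0.1,0],[0,0,0,0,0],[0,0,0,0,0.4],[0,0,0,0,0.4],[0,0,0,0,0]])

```text
clock: 12.83
tool_pos: [528.9, 191.3, 84.1]
tcp_rot: [3.139, -0.001, 1.467]
ft_force: [-6.4, -3.9, 16.8]
gripper_width: 19.7
grip_force: 61.5
```

```bash
python3 - <<'E'
from h import *
o=get_obs();print(o['tool_pos'],o['tcp_rot'],o['ft_force'],o['moment'])
E
```

```text
[528.85348792 191.31281779  84.12806816] [ 3.13906526e+00 -9.32487208e-04  1.46682272e+00] [-6.42812426 -3.90843903 16.8349871 ] [-0.48892964  1.18896071 -0.01409513]
```

Request:
move_arm(steps=[[0,0,0,0,0.4],[0,0,0,0,0.4],[0,0,0,0,0.4],[0,0,0,0,0.4],[0,0,0,0,0]])

```text
clock: 13.25
tool_pos: [528.9, 191.2, 84.1]
tcp_rot: [3.139, -0.001, 1.275]
ft_force: [-5.5, -3.0, 17.6]
gripper_width: 20.1
grip_force: 61.6
```

```bash
python3 - <<'E'
from h import *
o=get_obs();print(o['tool_pos'],o['tcp_rot'],o['ft_force'],o['moment'])
E
```

```text
[528.92301032 191.21823546  84.10961466] [ 3.13910113e+00 -1.29219651e-03  1.27480897e+00] [-5.47661847 -2.99523311 17.57946003] [-0.62112602  1.17283824 -0.0373138 ]
```

Request:
move_arm(steps=[[0,0,0,0,0.5],[0,0,0,0,0.5],[0,0,0,0,0.5],[0,0,0,0,0.5],[0,0,0,0,0.5]])

```text
clock: 13.67
tool_pos: [529.0, 191.1, 84.1]
tcp_rot: [3.139, -0.002, 0.974]
ft_force: [-6.0, -4.3, 17.8]
gripper_width: 20.0
grip_force: 61.5
```

Request:
move_arm(steps=[[0,0,0,0,0.5],[0,0,0,0,0.5],[0,0,0,0,0.5],[0,0,0,0,0.5],[0,0,0,0,0.5]])

```text
clock: 14.08
tool_pos: [529.1, 190.9, 84.1]
tcp_rot: [3.14, -0.002, 0.674]
ft_force: [-5.8, -3.9, 17.6]
gripper_width: 20.4
grip_force: 61.4
```

Request:
move_arm(steps=[[0,0,0,0,0.2],[0,0,0,0,0],[0,0,0,0,0],[0,0,0,0,0]])

```text
clock: 14.42
tool_pos: [529.1, 191.0, 84.2]
tcp_rot: [3.14, -0.002, 0.653]
ft_force: [-5.8, -3.6, 17.2]
gripper_width: 20.1
grip_force: 61.3
```

```bash
python3 - <<'E'
from h import *
o,s=wshot('w6');print(o['ft_force'],o['moment'],o['gripper_width'])
t=top(s,317,372,o['tool_pos'][2]+29.8,r=40);print(t[:2], 'hole turned deg from 0.5', 'tool turn',np.degrees(1.5643-o['tcp_rot'][2]))
E
```

```text
14.4167 [529.1 191.   84.2] [ 3.1396e+00 -2.5000e-03  6.5260e-01] [ 0.25  0.07  1.97 -0.    1.1   1.17] 0.001
[-5.80805099 -3.57886397 17.18485684] [-0.76252245  1.04505413  0.04799171] 20.101673690955757
(((530.2267456054688, 192.3550567626953), (20.099157333374023, 21.004745483398438), 117.14954376220703), ((530.0768432617188, 192.34588623046875), (13.279325485229492, 12.886068344116211), 38.150203704833984)) hole turned deg from 0.5 tool turn 52.239415675882334
```

```bash
python3 -c "
from h import *
print(finish_job())"
```

```text
the job is handed in; nothing more can be done
None
```

The small (13 mm) socket fitted first, so the other two were not tried and still stand in the block; it is seated, gripped and still, the nut is tightened by about 45° (worked out from the socket's 52° turn less free play, nut itself hidden), and the job was handed in at about 14.5 s.

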